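Lid the candles from the stack

ROBOT

A 6-joint arm with a two-finger parallel gripper is mounted at the origin on the work surface. World frame = base frame: x ahead of the robot, y to its left, z up, the work surface at z = 0. Lengths are in mm, angles in rad, forces in N, time in s.
With the tool pointing down it reaches from about 300 to 775 mm from the base axis. Payload 14.6 kg.
Tool frame: the origin (TCP) lies on the centre line of the jaws, within the pads' length; the fingertips stand 8 mm ahead of it and the grasp point (between the pads) lies 11 mm behind it; z points along the fingers, y is the line along which they close (so a half turn about z gives the same grasp; the last joint's range is limited). The gripper opens to 94 mm and grips with 3 to 60 N. Pads are 16 mm wide; open, the fingers measure 119 mm over their backs; the gripper's body (75 mm by 177 mm) begins 78 mm behind the grasp point.
Start: joints at [1.2, 0.3, 1.521, -0, 1.321, -0.067], TCP at [164.529, 524.804, 213.446] pointing down, gripper open.
Joint ranges: [-3.03, 3.03], [-0.79, 2.21], [0.23, 2.52], [-1.04, 4.18], [0, 3.07], [-2.55, 2.55]. Speed limits (rad/s): [2.22, 2.22, 2.57, 3.14, 3.14, 3.14].

INTERFACE

Orientations are given as [roll, pitch, yaw] about the fixed x, y, z axes, in that order (R = Rz(yaw) Ry(pitch) Rx(roll)).
In Python, from cell import manip gives the robot as it stands.
- The arm moves only by the tool jog_arm, never from a script. Its argument "rows" is one flat list of numbers, 7 for each row, row after row: the shift along the world's x, y, z in cm, then the turn, a rotation vector about the world's x, y, z in rad, then the closure, from 0 (fully open) to 1 (shut). In form: [dx, dy, dz, rx, ry, rz, fingers, dx, dy, dz, rx, ry, rz, fingers, ...]. A call has 1 to 20 rows; each row shifts and turns the commanded pose from where the row before left it; what a row does not reach is not made up. A row lasts 1/12 s, in which the tool goes at most 41.7 mm and 7.16 degrees, less where a joint would pass 70% of its speed; a pose out of reach is approached as far as the arm can. A call with a gripper value outside its range is refused whole. The fingers move at their own pace and stop on an object; "newtons" is the grip in N (left out, the last holds). Time passes only in rows, so rows that do not move let the fingers close. It gives the time, the measured TCP pose, the force, the opening and the grip force at its end, in the units of the state.
- manip.read_state(): the state, without advancing time (a new reading comes with each control period).
- manip.camera(name): name is "side" or "top"; returns (picture, depth): 384x512x3 uint8, blue, green, red; 384x512 float32, mm along the optical axis (not along the pixel's ray), 0 where there is no reading.
- manip.camera_model(name): a dict with "K" (3x3 intrinsics, pixels), "R" (3x3) and "t" (3): a world point X has camera coordinates R X + t. Camera axes: x right, y down, z forward; pixel columns grow to the right and rows downward; lengths in mm; the calibration is good to about 2 mm. A picture is of the moment at which its call begins. camera_model takes no time and is no camera call.
- manip.sign_off(): hands the job in; it is judged then, once.
The state is a dict: "clock": time; "joints": joint angles; "qd": joint speeds; "effort": joint torques, N m; "eef_pos": TCP position; "eef_rot": TCP orientation; "wrist_force": force on the tool from outside, world axes, zero at the start; "moment": the same for the moment, N m; "finger_gap": finger opening in mm; "finger_force": force on a finger pad.
Only numpy, scipy, OpenCV 4.12 (cv2) and the standard library are available. Lean on these libraries where they do the work, as an engineer would, in place of code of your own. Each camera call takes 0.05 s, during which the arm holds its last target. There are 200 camera calls.

TASK

Take the stack of four bamboo lids apart and close each of the four open candle jars with the lid of its own shape and size, seated flat with its plug inside the mouth and, for the square and the oblong one, lined up with the jar's sides. Leave the jars standing where they are, and do not disturb the green pot or the carton.

Things in the scene. Friction and masses are not known exactly. Their poses are not given: they have to be found in the camera images.
- lid_small: Bamboo lid: round, 40 mm diameter plate, 14 mm thick, pale face and 3 mm brown edge, over a smaller cork plug, 16 mm diameter, 6 mm high; 20 mm in all. Origin: centre of the plug's underside (plate from 6 to 20 mm above it), z up. At the start the top of the stack, on the square lid; 16 g.
- lid_square: Bamboo lid: square, 50 x 50 mm plate, 14 mm thick, pale face and 3 mm brown edge, over a smaller cork plug, 25 x 25 mm, 6 mm high; 20 mm in all. Origin: centre of the plug's underside (plate from 6 to 20 mm above it), z up, x and y along its sides. At the start second from the top, on the larger round lid; 27 g.
- lid_round: Bamboo lid: round, 66 mm diameter plate, 14 mm thick, pale face and 3 mm brown edge, over a smaller cork plug, 40 mm diameter, 6 mm high; 20 mm in all. Origin: centre of the plug's underside (plate from 6 to 20 mm above it), z up. At the start third from the top, on the oblong lid; 36 g.
- lid_oblong: Bamboo lid: oblong, 108 mm along its x by 68 mm along its y plate, 14 mm thick, pale face and 3 mm brown edge, over a smaller cork plug, 81 x 42 mm, 6 mm high; 20 mm in all. Origin: centre of the plug's underside (plate from 6 to 20 mm above it), z up. At the start the bottom of the stack, its plug on the bench; 75 g. The 80 mm stack stands among the jars.
- jar_small: Loose open candle jar of dark smoky glass, round, 38 mm diameter, 60 mm high, walls 3 mm, with white wax 14 mm below the rim. Origin: centre of its underside, z up. Its lid's plug hangs 6 mm inside the mouth with about 8 mm to spare all round, so the seated lid's origin is 54 mm above the jar's origin. About 120 g.
- jar_square: Loose open candle jar of dark smoky glass, square, 48 x 48 mm, 70 mm high, walls 3.5 mm, with white wax 14 mm below the rim. Origin: centre of its underside, z up, x and y along its sides. Its lid's plug hangs 6 mm inside the mouth with about 8 mm to spare all round, so the seated lid's origin is 64 mm above the jar's origin. About 260 g.
- jar_round: Loose open candle jar of dark smoky glass, round, 64 mm diameter, 80 mm high, walls 3.5 mm, with white wax 14 mm below the rim. Origin: centre of its underside, z up. Its lid's plug hangs 6 mm inside the mouth with about 8 mm to spare all round, so the seated lid's origin is 74 mm above the jar's origin. About 360 g.
- jar_oblong: Loose open candle jar of dark smoky glass, oblong, 104 mm along its x by 65 mm along its y, 60 mm high, with two wicks, walls 3.5 mm, with white wax 14 mm below the rim. Origin: centre of its underside, z up. Its lid's plug hangs 6 mm inside the mouth with about 8 mm to spare all round, so the seated lid's origin is 54 mm above the jar's origin. About 520 g.
- pot: Bystander: finished sage green pot with a brown wooden lid, 88 mm diameter, 76 mm high, to the left of the work; origin at the centre of its underside. Leave alone.
- carton: Bystander: closed cardboard carton, 100 mm cube, to the right of the work; origin at the centre of its underside. Leave alone.
Things that resemble listed ones, but are neither listed nor needed, are in the scene too. Leave any orange or pink look-alike of the lid_round alone. What is shaped like the lid_square but orange is not meant.

How it is judged:
By the outcome, as a careful person would: the job done as asked, in the order asked, and still so for the second after the job is handed in, with the robot touching nothing.
It also fails if it takes over 112 s, if anything falls off the work surface, if the arm or the gripper's body presses on something with over 40 N, if the wrist force passes 120 N, or if a joint passes its speed limit or range.

## Working session

There is one attempt and no reset: what is moved stays moved. The work goes in short steps, Python scripts to look and compute and a tool call to move; the robot and the scene stay as the last step left them, time stands still between calls to the robot, and variables do not carry over. Pictures are saved under pics/ and viewed, at most 14 in all, crops included, and the job is handed in when it is done.

Besides the shell and the picture viewer there is one more tool, called after ">>>" as name(argument=value, ...), one argument or row to a line, values as JSON. jog_arm: Moves the arm, as the interface text tells. Its arguments: {"type":"object","properties":{"rows":{"type":"array"},"newtons":{"type":"number"}},"required":["rows"]}

```bash
ls; mkdir -p pics
python3 - <<'E'
from cell import manip
import cv2,numpy as np
for n in("top","side"):
    p,d=manip.camera(n); cv2.imwrite(f"pics/{n}0.png",p); np.save(f"{n}_d.npy",d); cv2.imwrite(f"{n}_raw.png",p)
    m=manip.camera_model(n); R=np.array(m["R"]);t=np.array(m["t"]); print(n,np.round(m["K"],1).tolist(),np.round(R,3).tolist(),(-R.T@t).round())
print(manip.read_state())
E
cd pics; python3 -c "
import cv2
for n in('top','side'): cv2.imwrite(n+'0.png',cv2.resize(cv2.imread(n+'0.png'),(800,600),interpolation=cv2.INTER_CUBIC))"
```

```text
pics
top [[352.5, 0.0, 258.5], [0.0, 352.5, 192.9], [0.0, 0.0, 1.0]] [[0.015, -1.0, 0.016], [-0.992, -0.017, -0.124], [0.125, -0.014, -0.992]] [444.   9. 867.]
side [[453.6, 0.0, 253.4], [0.0, 453.6, 191.0], [0.0, 0.0, 1.0]] [[0.811, -0.585, -0.019], [-0.379, -0.5, -0.778], [0.446, 0.638, -0.628]] [  18. -753.  805.]
{'clock': 0.1, 'joints': array([ 1.20041430e+00,  3.00390329e-01,  1.52148992e+00, -1.04508703e-05,
        1.32070815e+00, -6.66001170e-02]), 'qd': array([ 1.24474967e-03, -2.42652711e-03, -2.16715635e-03,  1.73607716e-04,
       -1.54597278e-03, -1.82477551e-05]), 'effort': array([ 1.58949773e-03, -5.32643652e+01, -3.53283548e+01,  7.09891599e-02,
        2.34922307e-02, -8.14880946e-05]), 'eef_pos': array([164.44842843, 524.61129506, 212.96919684]), 'eef_rot': array([-3.14059844e+00, -5.61673759e-05,  2.83781331e+00]), 'wrist_force': array([-0.14368364, -0.09651694, -0.75798327]), 'moment': array([0.04985745, 0.03796134, 0.01427309]), 'finger_force': 0.0, 'finger_gap': 93.74540204358543}
```

View pics/top0.png

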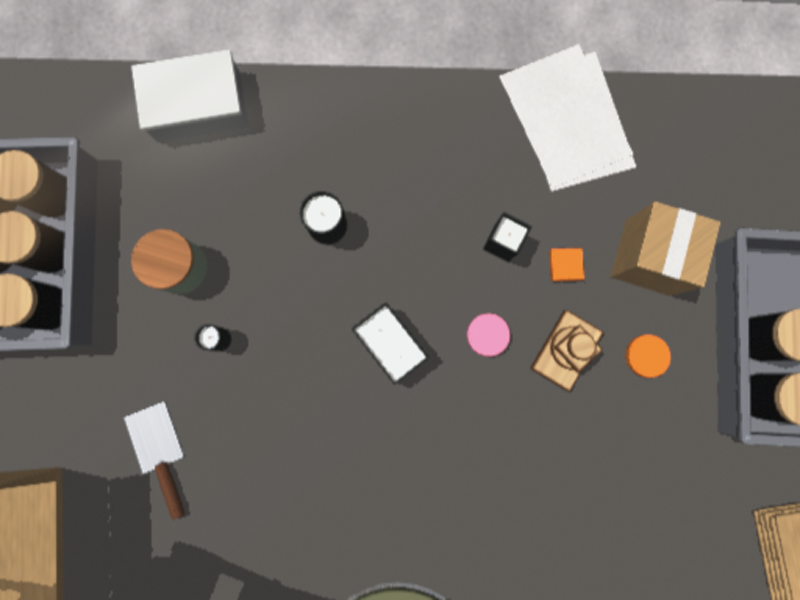

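View pics/side0.png

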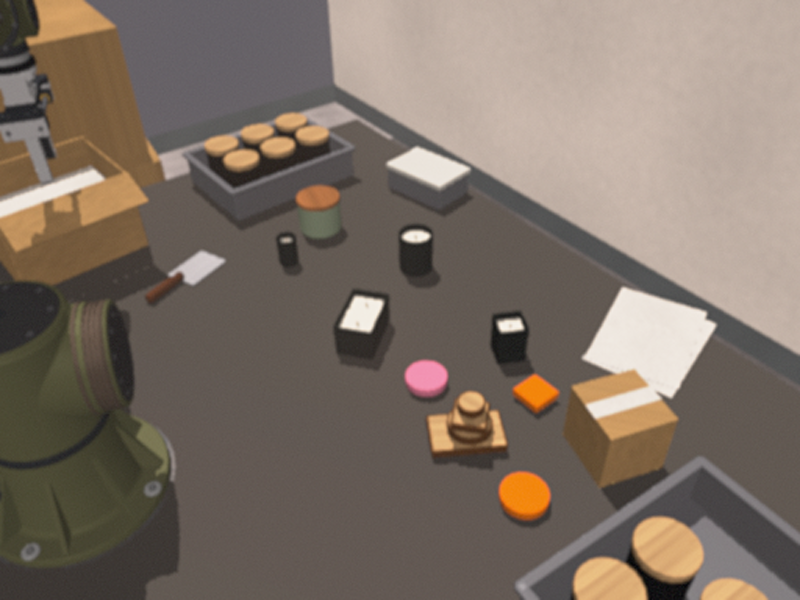

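The top picture, at 800x600, shows the stack at (568,350). The jars are small (209,337), round (323,214), square (509,235) and oblong (390,343). The orange square (567,264), orange round (649,356) and pink round (488,335) are decoys. The only bamboo-coloured lids in a stack are at (568,350), so that is the one meant.

```bash
cat > h.py <<'E'
import numpy as np,cv2
from cell import manip
def cloud(n,d):
    m=manip.camera_model(n);K=np.array(m["K"]);R=np.array(m["R"]);t=np.array(m["t"])
    v,u=np.mgrid[:384,:512]; r=np.stack([(u-K[0,2])/K[0,0],(v-K[1,2])/K[1,1],np.ones_like(u)],-1)
    return (r*d[...,None]-t)@R
def sl(P,c,rad,z0,z1):
    P=P.reshape(-1,3);k=(np.hypot(*(P[:,:2]-c).T)<rad)&(P[:,2]>z0)&(P[:,2]<z1);return P[k]
def desc(P):
    if len(P)<5:return len(P)
    q=P[:,:2].astype(np.float32);r=cv2.minAreaRect(q);c=cv2.minEnclosingCircle(q)
    return len(P),"rect",np.round(r[0],1),np.round(r[1],1),round(r[2],1),"circ",np.round(c[0],1),round(c[1],1),"z",P[:,2].mean().round(1)
def px(n,u,v,z):
    m=manip.camera_model(n);K=np.array(m["K"]);R=np.array(m["R"]);t=np.array(m["t"])
    r=R.T@np.linalg.inv(K)@[u,v,1];C=-R.T@t;return (C+r*(z-C[2])/r[2])
E
python3 - <<'E'
from h import *
for n in("top","side"):
    P=cloud(n,np.load(n+"_d.npy"));print(n)
    T={"small":(209,337,60,45),"round":(323,214,80,55),"square":(509,235,70,50),"oblong":(390,343,60,80)}
    for k,(u,v,z,r) in T.items():
        c=px("top",u/1.5625,v/1.5625,z)[:2]; print(k,c.round(),"rim",desc(sl(P,c,r,z-3.5,z+5)),"wax",desc(sl(P,c,r,z-17,z-11)))
    c=px("top",572/1.5625,348/1.5625,50)[:2]
    for z in(80,60,40,20): print("stack",z,desc(sl(P,c,80,z-3,z+3)))
    for k,u,v,z in(("pink",488,335,20),("osq",567,264,20),("ornd",649,356,20),("pot",162,259,76),("carton",677,245,100)):
        c=px("top",u/1.5625,v/1.5625,z)[:2];print(k,c.round(),desc(sl(P,c,80,z-7,z+5)))
E
python3 - <<'E'
import cv2,numpy as np
a=cv2.imread('top_raw.png');b=cv2.imread('side_raw.png')
s=cv2.resize(a[190:260,320:440],(800,467),interpolation=cv2.INTER_CUBIC);cv2.imwrite('pics/stack0.png',s)
E
```

```text
top
small [488. 280.] rim (78, 'rect', array([489.2, 283.5]), array([36.5, 35.9]), 65.9, 'circ', array([489.3, 284. ]), 19.1, 'z', np.float64(59.7)) wax (134, 'rect', array([490.8, 282. ]), array([35.1, 33.9]), 73.1, 'circ', array([489.5, 282.6]), 18.3, 'z', np.float64(46.7))
round [670. 118.] rim (145, 'rect', array([674.3, 121.1]), array([62.2, 61.7]), 1.4, 'circ', array([674.7, 122. ]), 32.2, 'z', np.float64(79.7)) wax (391, 'rect', array([673.1, 121.4]), array([59.7, 55.3]), 15.0, 'circ', array([672.5, 121.2]), 31.0, 'z', np.float64(67.0))
square [ 646. -157.] rim (133, 'rect', array([ 650.4, -158.5]), array([47.6, 49.1]), 63.6, 'circ', array([ 651.7, -159. ]), 32.5, 'z', np.float64(69.9)) wax (254, 'rect', array([ 650. , -158.1]), array([45.1, 46.6]), 62.5, 'circ', array([ 649.1, -157.6]), 31.7, 'z', np.float64(57.2))
oblong [483.  17.] rim (224, 'rect', array([485.2,  17.8]), array([104.1,  65.1]), 38.9, 'circ', array([485.5,  17.2]), 60.1, 'z', np.float64(59.9)) wax (941, 'rect', array([485.3,  17.8]), array([97.1, 58. ]), 38.9, 'circ', array([484.8,  18.7]), 55.3, 'z', np.flo
[... 2998 characters left out ...]
ay([ 501.3, -137.1]), array([67.1, 64.1]), 34.8, 'circ', array([ 501.3, -136.7]), 34.5, 'z', np.float64(21.6))
osq [ 613. -259.] (413, 'rect', array([ 615.5, -250.9]), array([141.2, 104.4]), 41.6, 'circ', array([ 614. , -258.7]), 79.9, 'z', np.float64(21.2))
ornd [ 471. -382.] (749, 'rect', array([ 485.7, -366.3]), array([113.1,  64.8]), 53.3, 'circ', array([ 479.8, -361.7]), 57.5, 'z', np.float64(21.7))
pot [599. 349.] (362, 'rect', array([600.3, 347.5]), array([87.2, 87.9]), 14.4, 'circ', array([601.7, 349.8]), 48.0, 'z', np.float64(77.1))
carton [ 628. -392.] (1884, 'rect', array([ 630.9, -396.5]), array([103.2, 103.9]), 72.9, 'circ', array([ 629.6, -396.9]), 69.8, 'z', np.float64(101.8))
```

View pics/stack0.png

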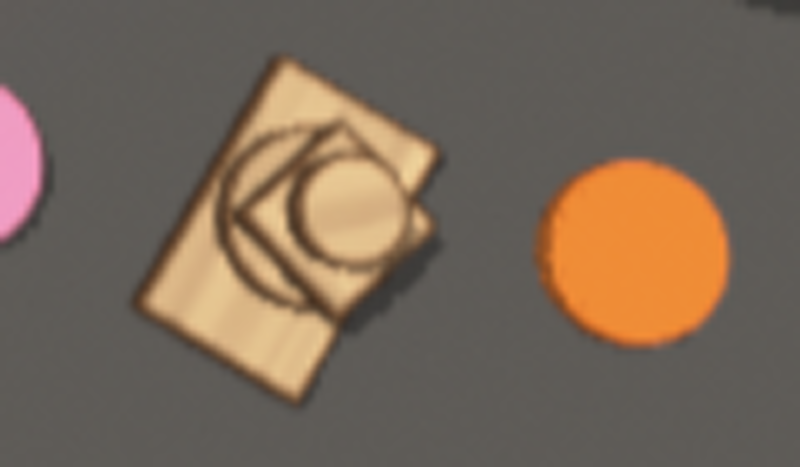

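The crop confirms the bamboo stack, with the small round lid on the square, the square on the larger round and the round on the oblong. It's at crop (290,230), with a pink round to its left and an orange round to its right. I'll start moving towards it.

>>> jog_arm(
  rows=[1.3, -3.2, 0, 0, 0, -0.0265, 0, 1.3, -3.2, 0, 0, 0, -0.0265, 0, 1.3, -3.2, 0, 0, 0, -0.0265, 0, 1.3, -3.2, 0, 0, 0, -0.0265, 0, 1.3, -3.2, 0, 0, 0, -0.0265, 0, 1.3, -3.2, 0, 0, 0, -0.0265, 0, 1.3, -3.2, 0, 0, 0, -0.0265, 0, 1.3, -3.2, 0, 0, 0, -0.0265, 0, 1.3, -3.2, 0, 0, 0, -0.0265, 0, 1.3, -3.2, 0, 0, 0, -0.0265, 0, 1.3, -3.2, 0, 0, 0, -0.0265, 0, 1.3, -3.2, 0, 0, 0, -0.0265, 0, 1.3, -3.2, 0, 0, 0, -0.0265, 0, 1.3, -3.2, 0, 0, 0, -0.0265, 0, 1.3, -3.2, 0, 0, 0, -0.0265, 0, 1.3, -3.2, 0, 0, 0, -0.0265, 0, 1.3, -3.2, 0, 0, 0, -0.0265, 0, 1.3, -3.2, 0, 0, 0, -0.0265, 0, 1.3, -3.2, 0, 0, 0, -0.0265, 0, 1.3, -3.2, 0, 0, 0, -0.0265, 0],
  newtons=10,
)

```text
clock: 1.77
eef_pos: [424.7, -117.0, 213.3]
eef_rot: [-3.142, -0.0, 2.306]
wrist_force: [0.7, 0.9, -0.1]
finger_gap: 94.0
finger_force: 0.0
```

>>> jog_arm(
  rows=[0.97, -2.38, -0.88, 0, 0, 0, 0, 0.97, -2.38, -0.88, 0, 0, 0, 0, 0.97, -2.38, -0.88, 0, 0, 0, 0, 0.97, -2.38, -0.88, 0, 0, 0, 0, 0.97, -2.38, -0.88, 0, 0, 0, 0, 0.97, -2.38, -0.88, 0, 0, 0, 0, 0, 0, -3, 0, 0, 0, 0, 0, 0, -2.5, 0, 0, 0, 0, 0, 0, -2, 0, 0, 0, 0, 0, 0, 0, 0, 0, 0, 0, 0, 0, 0, 0, 0, 0, 0],
)

```text
clock: 2.68
eef_pos: [482.4, -257.8, 85.3]
eef_rot: [-3.141, -0.002, 2.308]
wrist_force: [-0.4, -0.2, -0.1]
finger_gap: 93.8
finger_force: 0.0
```

Run:
```python
from h import *
s=manip.read_state();print(s["eef_pos"],s["eef_rot"])
p,d=manip.camera("side");cv2.imwrite("pics/g1.png",cv2.resize(p[200:320,230:390],(800,600),interpolation=cv2.INTER_CUBIC))
```

```text
[ 482.41712974 -257.79584065   85.31015484] [-3.14107000e+00 -1.80548948e-03  2.30780885e+00]
```

View pics/g1.png

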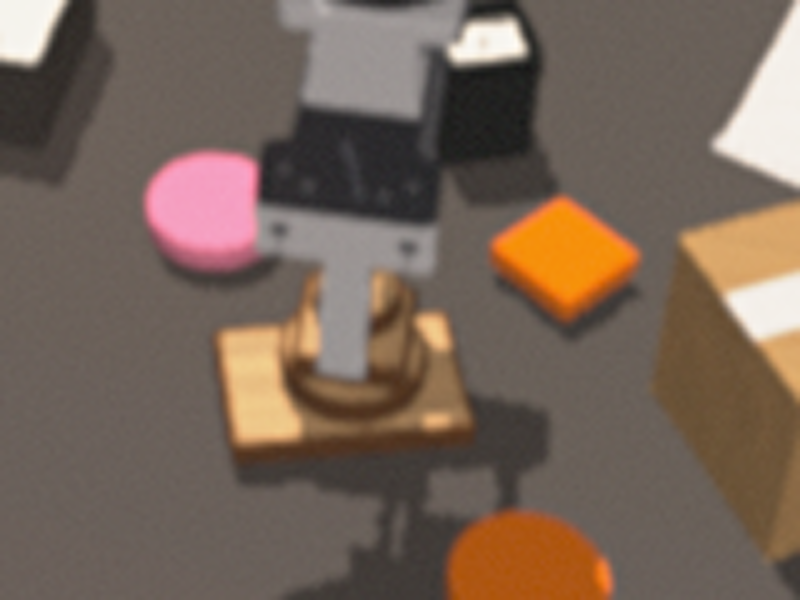

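The side crop shows the open fingers straddling the small lid, with the near finger at (345,330). I'll lower the arm and grip.

>>> jog_arm(
  rows=[0.05, -0.2, -1.0, 0, 0, 0, 0, 0, 0, 0, 0, 0, 0, 0, 0, 0, 0, 0, 0, 0, 1, 0, 0, 0, 0, 0, 0, 1, 0, 0, 0, 0, 0, 0, 1, 0, 0, 0, 0, 0, 0, 1, 0, 0, 0, 0, 0, 0, 1, 0, 0, 0, 0, 0, 0, 1, 0, 0, 0, 0, 0, 0, 1, 0, 0, 0, 0, 0, 0, 1, 0, 0, 0, 0, 0, 0, 1, 0, 0, 0, 0, 0, 0, 1],
  newtons=10,
)

```text
clock: 3.73
eef_pos: [483.2, -260.0, 75.7]
eef_rot: [-3.142, 0.0, 2.308]
wrist_force: [0.2, 0.7, 0.7]
finger_gap: 39.4
finger_force: 10.0
```

>>> jog_arm(
  rows=[0, 0, 0.5, 0, 0, 0, 1, 0, 0, 1, 0, 0, 0, 1, 0, 0, 2, 0, 0, 0, 1, 0, 0, 2, 0, 0, 0, 1, 0, 0, 1.5, 0, 0, 0, 1, 0, 0, 0, 0, 0, 0, 1],
)

```text
clock: 4.23
eef_pos: [484.4, -260.7, 149.7]
eef_rot: [3.14, 0.005, 2.308]
wrist_force: [-0.2, -0.2, 0.4]
finger_gap: 39.3
finger_force: 10.0
```

```bash
cat > look.py <<'E'
from h import *
import sys
name,u0,u1,v0,v1=sys.argv[1],*map(int,sys.argv[2:6])
s=manip.read_state();print(s["eef_pos"].round(1),s["eef_rot"].round(3),s["finger_gap"].round(1))
p,d=manip.camera("side");cv2.imwrite(f"pics/{name}.png",cv2.resize(p[v0:v1,u0:u1],(800,600),interpolation=cv2.INTER_CUBIC))
P=cloud("side",d)
p,d=manip.camera("top");Q=cloud("top",d)
for a in sys.argv[6:]:
    x,y,r,z0,z1=map(float,a.split(","));
    for n,X in(("side",P),("top",Q)):print(a,n,desc(sl(X,(x,y),r,z0,z1)))
E
python3 look.py g2 230 390 180 300 481,-262,45,56,66 483,-260,60,37,44 480,-257,80,17,24
```

```text
Traceback (most recent call last):
  File "look.py", line 4, in <module>
    s=manip.read_state();print(s["eef_pos"].round(1),s["eef_rot"].round(3),s["finger_gap"].round(1))
                                                                           ^^^^^^^^^^^^^^^^^^^^^
AttributeError: 'float' object has no attribute 'round'
```

>>> jog_arm(
  rows=[0.03, 3.2, 0, 0, 0, 0, 1, 0.03, 3.2, 0, 0, 0, 0, 1, 0.03, 3.2, 0, 0, 0, 0, 1, 0.03, 3.2, 0, 0, 0, 0, 1, 0.03, 3.2, 0, 0, 0, 0, 1, 0.03, 3.2, 0, 0, 0, 0, 1, 0.03, 3.2, 0, 0, 0, 0, 1, 0.03, 3.2, 0, 0, 0, 0, 1, 0.03, 3.2, 0, 0, 0, 0, 1, 0.03, 3.2, 0, 0, 0, 0, 1, 0.03, 3.2, 0, 0, 0, 0, 1, 0.03, 3.2, 0, 0, 0, 0, 1, 0.03, 3.2, 0, 0, 0, 0, 1, 0.03, 3.2, 0, 0, 0, 0, 1, 0.03, 3.2, 0, 0, 0, 0, 1, 0.03, 3.2, 0, 0, 0, 0, 1, 0.03, 3.2, 0, 0, 0, 0, 1, 0, 0, 0, 0, 0, 0, 1, 0, 0, -2.0, 0, 0, 0, 1, 0, 0, 0, 0, 0, 0, 1],
)

```text
clock: 5.9
eef_pos: [486.9, 283.6, 122.6]
eef_rot: [-3.137, -0.001, 2.309]
wrist_force: [-0.4, 0.0, -1.3]
finger_gap: 39.6
finger_force: 10.0
```

```bash
sed -i 's/s\["finger_gap"\].round(1)/s["finger_gap"]/' look.py
python3 look.py g2 130 270 110 215 481,-262,45,56,66 483,-260,60,37,44 480,-257,80,17,24 489,283,45,122,130
```

```text
[486.9 283.6 122.6] [-3.137e+00 -1.000e-03  2.309e+00] 39.5543636867813
481,-262,45,56,66 side (430, 'rect', array([ 480.5, -263.1]), array([53.1, 49.9]), 42.2, 'circ', array([ 480.1, -262.5]), 34.2, 'z', np.float64(61.9))
481,-262,45,56,66 top (476, 'rect', array([ 481.5, -260.6]), array([50.6, 50. ]), 42.7, 'circ', array([ 480.8, -260.5]), 33.7, 'z', np.float64(60.3))
483,-260,60,37,44 side (163, 'rect', array([ 476.9, -267.2]), array([51.3, 64.2]), 47.0, 'circ', array([ 481.3, -262.5]), 33.3, 'z', np.float64(41.2))
483,-260,60,37,44 top (140, 'rect', array([ 484.1, -254. ]), array([56.1, 64.2]), 85.9, 'circ', array([ 483.2, -258.6]), 32.8, 'z', np.float64(40.3))
480,-257,80,17,24 side (582, 'rect', array([ 478.8, -259.1]), array([ 70.4, 108.3]), 59.9, 'circ', array([ 478.5, -257.8]), 62.6, 'z', np.float64(21.5))
480,-257,80,17,24 top (626, 'rect', array([ 480.5, -256.1]), array([ 68.7, 107.9]), 59.6, 'circ', array([ 480.2, -254.6]), 61.9, 'z', np.float64(20.4))
489,283,45,122,130 side (64, 'rect', array([490.3, 276.3]), array([61.8, 25.1]), 39.9, 'circ', array([489.3, 277.1]), 31.5, 'z', np.float64(127.4))
489,283,45,122,130 top (43, 'rect', array([495.4, 276.1]), array([60.6, 18.1]), 56.5, 'circ', array([494.9, 276.4]), 31.5, 'z', np.float64(126.6))
```

View pics/g2.png

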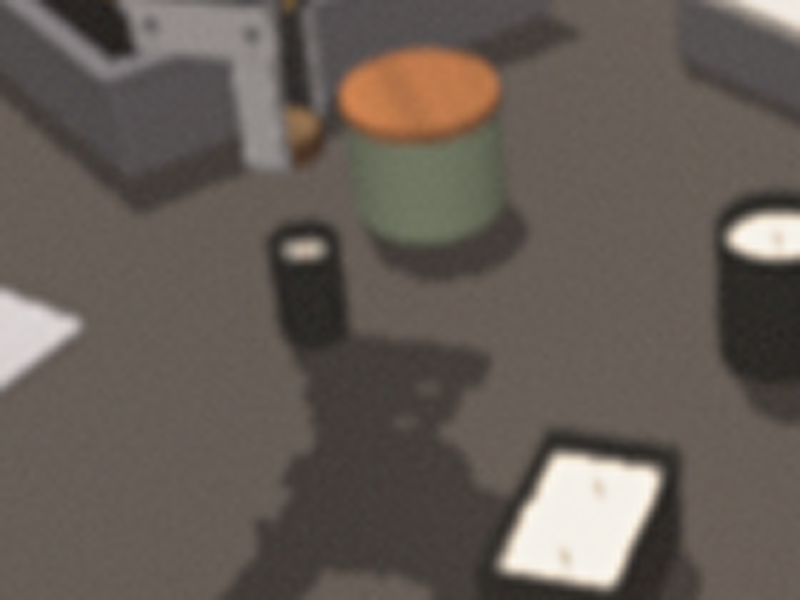

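The lid is held in the fingers above the small jar (crop (305,285)), and the pot (420,140) is clear. I'll lower it.

>>> jog_arm(
  rows=[0.25, -0.05, -1.5, 0, 0, 0, 1, 0, 0, -1.5, 0, 0, 0, 1, 0, 0, -1.2, 0, 0, 0, 1, 0, 0, -0.3, 0, 0, 0, 1, 0, 0, 0, 0, 0, 0, 1, 0, 0, 0, 0, 0, 0, 1],
)

```text
clock: 6.5
eef_pos: [491.1, 283.5, 81.4]
eef_rot: [3.141, 0.0, 2.308]
wrist_force: [-0.0, -0.0, -0.2]
finger_gap: 39.5
finger_force: 10.0
```

>>> jog_arm(
  rows=[-0.15, -0.05, -0.6, 0, 0, 0, 1, 0, 0, -0.4, 0, 0, 0, 1, 0, 0, 0, 0, 0, 0, 1, 0, 0, 0, 0, 0, 0, 1],
)

```text
clock: 6.83
eef_pos: [489.2, 283.0, 70.5]
eef_rot: [-3.141, -0.0, 2.308]
wrist_force: [-0.2, -0.0, -0.8]
finger_gap: 39.7
finger_force: 10.0
```

Opening gently, then straight up.

>>> jog_arm(
  rows=[0, 0, -0.05, 0, 0, 0, 1, 0, 0, 0, 0, 0, 0, 0.5, 0, 0, 0, 0, 0, 0, 0.3, 0, 0, 0, 0, 0, 0, 0.3, 0, 0, 0, 0, 0, 0, 0.3, 0, 0, 1.0, 0, 0, 0, 0.3, 0, 0, 2.0, 0, 0, 0, 0.2, 0, 0, 3.0, 0, 0, 0, 0.1, 0, 0, 2.0, 0, 0, 0, 0, 0, 0, 0, 0, 0, 0, 0],
)

```text
clock: 7.67
eef_pos: [490.9, 283.8, 155.4]
eef_rot: [3.135, 0.002, 2.308]
wrist_force: [0.2, 0.6, -0.1]
finger_gap: 88.8
finger_force: 0.0
```

```bash
python3 look.py g3 140 260 130 220 489,283,40,70,80 489,283,40,54,62 674,120,55,76,85 650,-160,50,66,75
```

```text
[490.9 283.8 155.4] [3.135e+00 2.000e-03 2.308e+00] 88.8311819230866
489,283,40,70,80 side (95, 'rect', array([489.3, 279.5]), array([37.8, 38.3]), 61.4, 'circ', array([489. , 281.5]), 20.9, 'z', np.float64(75.4))
489,283,40,70,80 top (177, 'rect', array([494.8, 281.3]), array([38.1, 27.9]), 62.4, 'circ', array([490.9, 283.2]), 19.6, 'z', np.float64(74.2))
489,283,40,54,62 side (25, 'rect', array([487.4, 271.9]), array([17.3, 37.5]), 78.6, 'circ', array([488.8, 279.1]), 18.8, 'z', np.float64(58.0))
489,283,40,54,62 top (9, 'rect', array([485.7, 268.4]), array([ 5.7, 26.2]), 75.0, 'circ', array([486.4, 271.1]), 13.1, 'z', np.float64(57.6))
674,120,55,76,85 side (113, 'rect', array([673.4, 120. ]), array([65.3, 60.5]), 53.0, 'circ', array([672.9, 120.4]), 35.4, 'z', np.float64(80.1))
674,120,55,76,85 top (143, 'rect', array([674.4, 121.2]), array([62.4, 61.9]), 0.8, 'circ', array([674.1, 121.9]), 31.9, 'z', np.float64(79.7))
650,-160,50,66,75 side (149, 'rect', array([ 649.4, -161.2]), array([53.6, 48.6]), 62.5, 'circ', array([ 648.9, -161.6]), 32.9, 'z', np.float64(70.3))
650,-160,50,66,75 top (135, 'rect', array([ 650.7, -158.7]), array([47.8, 49.1]), 63.0, 'circ', array([ 651.7, -158.5]), 32.6, 'z', np.float64(69.8))
```

Lid top is at 74 mm over the small jar, so it's seated. Next is the square lid.

>>> jog_arm(
  rows=[-0.06, -3.21, 0, 0, 0, 0, 0, -0.06, -3.21, 0, 0, 0, 0, 0, -0.06, -3.21, 0, 0, 0, 0, 0, -0.06, -3.21, 0, 0, 0, 0, 0, -0.06, -3.21, 0, 0, 0, 0, 0, -0.06, -3.21, 0, 0, 0, 0, 0, -0.06, -3.21, 0, 0, 0, 0, 0, -0.06, -3.21, 0, 0, 0, 0, 0, -0.06, -3.21, 0, 0, 0, 0, 0, -0.06, -3.21, 0, 0, 0, 0, 0, -0.06, -3.21, 0, 0, 0, 0, 0, -0.06, -3.21, 0, 0, 0, 0, 0, -0.06, -3.21, 0, 0, 0, 0, 0, -0.06, -3.21, 0, 0, 0, 0, 0, -0.06, -3.21, 0, 0, 0, 0, 0, -0.06, -3.21, 0, 0, 0, 0, 0, -0.06, -3.21, 0, 0, 0, 0, 0, 0, 0, -3.5, 0, 0, 0, 0, 0, 0, -3.5, 0, 0, 0, 0, 0, 0, 0, 0, 0, 0, 0],
)

```text
clock: 9.43
eef_pos: [475.8, -261.2, 73.4]
eef_rot: [-3.139, -0.011, 2.307]
wrist_force: [-0.9, 0.7, -1.6]
finger_gap: 93.8
finger_force: 0.0
```

>>> jog_arm(
  rows=[0, 0, 0, 0, 0, 0, 0],
)

```text
clock: 9.52
eef_pos: [478.2, -262.1, 78.9]
eef_rot: [-3.14, -0.004, 2.308]
wrist_force: [-0.5, -0.1, 0.5]
finger_gap: 93.7
finger_force: 0.0
```

>>> jog_arm(
  rows=[0, 0, 0, 0, 0, 0, 0, 0, 0, 0, 0, 0, 0, 0, 0, 0, 0, 0, 0, 0, 0],
)

```text
clock: 9.77
eef_pos: [479.9, -262.9, 81.9]
eef_rot: [3.141, 0.003, 2.308]
wrist_force: [-0.6, -0.2, 0.3]
finger_gap: 94.1
finger_force: 0.0
```

>>> jog_arm(
  rows=[0.1, 0.1, -1.5, 0, 0, 0, 0, 0, 0, -0.8, 0, 0, 0, 0, 0, 0, -0.35, 0, 0, 0, 0, 0, 0, 0, 0, 0, 0, 0, 0, 0, 0, 0, 0, 0, 0, 0, 0, 0, 0, 0, 0, 1, 0, 0, 0, 0, 0, 0, 1, 0, 0, 0, 0, 0, 0, 1, 0, 0, 0, 0, 0, 0, 1, 0, 0, 0, 0, 0, 0, 1, 0, 0, 0, 0, 0, 0, 1, 0, 0, 0, 0, 0, 0, 1, 0, 0, 0, 0, 0, 0, 1, 0, 0, 0, 0, 0, 0, 1],
  newtons=12,
)

```text
clock: 10.93
eef_pos: [480.1, -261.7, 53.7]
eef_rot: [3.142, 0.0, 2.308]
wrist_force: [-0.3, -0.1, 0.6]
finger_gap: 50.2
finger_force: 12.0
```

>>> jog_arm(
  rows=[0, 0, 0.5, 0, 0, 0, 1, 0, 0, 1, 0, 0, 0, 1, 0, 0, 2, 0, 0, 0, 1, 0, 0, 3, 0, 0, 0, 1, 0, 0, 2, 0, 0, 0, 1, 0, 0, 1, 0, 0, 0, 1, 2.83, 1.69, 0, 0, 0, 0.061, 1, 2.83, 1.69, 0, 0, 0, 0.061, 1, 2.83, 1.69, 0, 0, 0, 0.061, 1, 2.83, 1.69, 0, 0, 0, 0.061, 1, 2.83, 1.69, 0, 0, 0, 0.061, 1, 2.83, 1.69, 0, 0, 0, 0.061, 1, 0, 0, 0, 0, 0, 0, 1, 0, 0, -1, 0, 0, 0, 1, 0, 0, -1, 0, 0, 0, 1, 0, 0, 0, 0, 0, 0, 1, 0, 0, 0, 0, 0, 0, 1],
)

```text
clock: 12.35
eef_pos: [648.8, -161.0, 127.7]
eef_rot: [-3.141, -0.002, 2.672]
wrist_force: [0.3, 0.0, 0.5]
finger_gap: 49.7
finger_force: 12.0
```

```bash
python3 look.py g4 260 420 140 260 483,-260,60,36,44 480,-257,80,17,24
```

```text
[ 648.8 -161.   127.7] [-3.141e+00 -2.000e-03  2.672e+00] 49.71937987458014
483,-260,60,36,44 side (519, 'rect', array([ 481.8, -261.5]), array([64.9, 65.4]), 72.5, 'circ', array([ 481.4, -261.1]), 34.2, 'z', np.float64(41.6))
483,-260,60,36,44 top 0
480,-257,80,17,24 side (583, 'rect', array([ 478.9, -259.2]), array([ 69.8, 108.2]), 58.9, 'circ', array([ 478.8, -257.9]), 62.0, 'z', np.float64(21.7))
480,-257,80,17,24 top 0
```

View pics/g4.png

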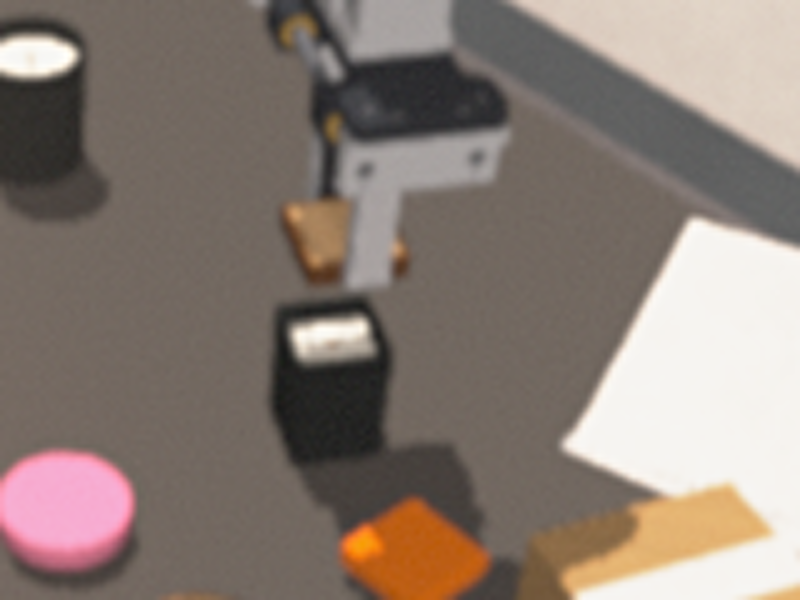

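The square lid is held flat above the square jar (crop (330,380)). I'll lower it.

>>> jog_arm(
  rows=[0.1, 0.1, -1.5, 0, 0, 0, 1, 0, 0, -1.5, 0, 0, 0, 1, 0, 0, -1, 0, 0, 0, 1, 0, 0, -0.3, 0, 0, 0, 1, 0, 0, 0, 0, 0, 0, 1, 0, 0, 0, 0, 0, 0, 1, 0, 0, 0, 0, 0, 0, 1],
)

```text
clock: 13.03
eef_pos: [651.3, -159.5, 86.7]
eef_rot: [3.141, 0.001, 2.674]
wrist_force: [0.2, 0.1, -0.7]
finger_gap: 50.2
finger_force: 12.0
```

>>> jog_arm(
  rows=[-0.15, 0, -0.5, 0, 0, 0, 1, 0, 0, -0.35, 0, 0, 0, 1, 0, 0, 0, 0, 0, 0, 1, 0, 0, 0, 0, 0, 0, 1, 0, 0, 0, 0, 0, 0, 1],
)

```text
clock: 13.45
eef_pos: [649.4, -159.3, 77.0]
eef_rot: [-3.142, -0.0, 2.674]
wrist_force: [-0.7, 0.5, 0.1]
finger_gap: 49.9
finger_force: 12.0
```

>>> jog_arm(
  rows=[0, 0, 0, 0, 0, 0, 0.4, 0, 0, 0, 0, 0, 0, 0.2, 0, 0, 0, 0, 0, 0, 0.2, 0, 0, 0, 0, 0, 0, 0.2, 0, 0, 1, 0, 0, 0, 0.2, 0, 0, 2.5, 0, 0, 0, 0.1, 0, 0, 3, 0, 0, 0, 0, 0, 0, 1, 0, 0, 0, 0, -2.8, -1.68, 0, 0, 0, -0.011, 0, -2.8, -1.68, 0, 0, 0, -0.011, 0, -2.8, -1.68, 0, 0, 0, -0.011, 0, -2.8, -1.68, 0, 0, 0, -0.011, 0, -2.8, -1.68, 0, 0, 0, -0.011, 0, -2.8, -1.68, 0, 0, 0, -0.011, 0, 0, 0, -3, 0, 0, 0, 0, 0, 0, -3, 0, 0, 0, 0, 0, 0, -2, 0, 0, 0, 0, 0, 0, 0, 0, 0, 0, 0, 0, 0, 0, 0, 0, 0, 0, 0, 0, 0, 0, 0, 0, 0],
)

```text
clock: 15.12
eef_pos: [482.1, -260.4, 73.7]
eef_rot: [-3.142, 0.002, 2.608]
wrist_force: [-0.6, -0.5, -0.6]
finger_gap: 93.8
finger_force: 0.0
```

```bash
python3 look.py g5 260 420 160 280 650,-160,55,80,90
```

```text
[ 482.1 -260.4   73.7] [-3.142e+00  2.000e-03  2.608e+00] 93.7672221028892
650,-160,55,80,90 side (162, 'rect', array([ 658.8, -167. ]), array([53.1, 29.9]), 58.3, 'circ', array([ 655.7, -166.2]), 27.5, 'z', np.float64(85.8))
650,-160,55,80,90 top (471, 'rect', array([ 650.6, -158.6]), array([49. , 51.4]), 63.7, 'circ', array([ 650.5, -158.5]), 33.8, 'z', np.float64(84.5))
```

View pics/g5.png

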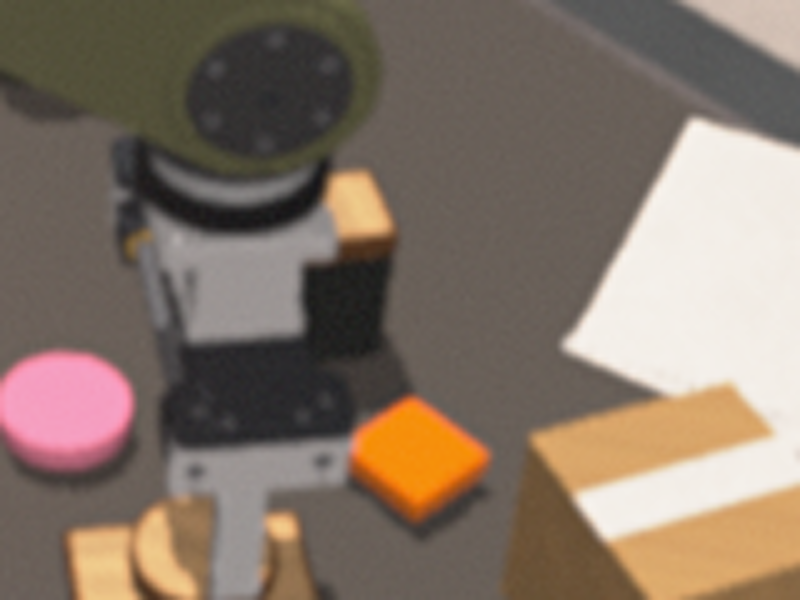

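The square lid is seated: top at 84.5 mm, 63.7° against the jar's 63.3°, and its centre matches. Fingers are now over the round lid, so I'll lower and grip.

>>> jog_arm(
  rows=[0, 0.03, -1.5, 0, 0, 0, 0, 0, 0, -1.5, 0, 0, 0, 0, 0, 0, -0.6, 0, 0, 0, 0, 0, 0, -0.25, 0, 0, 0, 0, 0, 0, 0, 0, 0, 0, 0, 0, 0, 0, 0, 0, 0, 0, 0, 0, 0, 0, 0, 0, 1, 0, 0, 0, 0, 0, 0, 1, 0, 0, 0, 0, 0, 0, 1, 0, 0, 0, 0, 0, 0, 1, 0, 0, 0, 0, 0, 0, 1, 0, 0, 0, 0, 0, 0, 1, 0, 0, 0, 0, 0, 0, 1, 0, 0, 0, 0, 0, 0, 1, 0, 0, 0, 0, 0, 0, 1],
  newtons=14,
)

```text
clock: 16.47
eef_pos: [481.5, -259.8, 33.8]
eef_rot: [-3.142, 0.0, 2.608]
wrist_force: [-1.1, 1.0, 3.6]
finger_gap: 65.7
finger_force: 14.0
```

>>> jog_arm(
  rows=[0, 0, 0.5, 0, 0, 0, 1, 0, 0, 1, 0, 0, 0, 1, 0, 0, 2, 0, 0, 0, 1, 0, 0, 3, 0, 0, 0, 1, 0, 0, 3, 0, 0, 0, 1, 0, 0, 2, 0, 0, 0, 1, 1.475, 2.925, 0, 0, 0, 0, 1, 1.475, 2.925, 0, 0, 0, 0, 1, 1.475, 2.925, 0, 0, 0, 0, 1, 1.475, 2.925, 0, 0, 0, 0, 1, 1.475, 2.925, 0, 0, 0, 0, 1, 1.475, 2.925, 0, 0, 0, 0, 1, 1.475, 2.925, 0, 0, 0, 0, 1, 1.475, 2.925, 0, 0, 0, 0, 1, 1.475, 2.925, 0, 0, 0, 0, 1, 1.475, 2.925, 0, 0, 0, 0, 1, 1.475, 2.925, 0, 0, 0, 0, 1, 1.475, 2.925, 0, 0, 0, 0, 1, 1.475, 2.925, 0, 0, 0, 0, 1, 0, 0, 0, 0, 0, 0, 1],
)

```text
clock: 18.13
eef_pos: [674.1, 125.4, 148.9]
eef_rot: [3.141, -0.0, 2.612]
wrist_force: [-0.8, -0.4, -0.5]
finger_gap: 65.6
finger_force: 14.0
```

>>> jog_arm(
  rows=[0, 0, 0, 0, 0, 0, 1, 0, 0, -1, 0, 0, 0, 1, 0, 0, -1, 0, 0, 0, 1, 0, 0, 0, 0, 0, 0, 1, 0, 0, 0, 0, 0, 0, 1, 0, 0, 0, 0, 0, 0, 1],
)

```text
clock: 18.63
eef_pos: [673.2, 119.9, 128.8]
eef_rot: [-3.142, 0.0, 2.607]
wrist_force: [-0.2, -0.2, -0.2]
finger_gap: 65.7
finger_force: 14.0
```

```bash
python3 look.py g6 200 340 90 195  480,-257,80,15,24 674,120,55,76,83
```

```text
[673.2 119.9 128.8] [-3.142  0.     2.607] 65.68894666841099
480,-257,80,15,24 side (1081, 'rect', array([ 479.1, -258.6]), array([ 70.5, 108. ]), 59.3, 'circ', array([ 478.9, -259.2]), 62.5, 'z', np.float64(21.6))
480,-257,80,15,24 top (1257, 'rect', array([ 480.4, -255.7]), array([ 68.6, 107.8]), 59.4, 'circ', array([ 480.2, -255.7]), 62.1, 'z', np.float64(20.4))
674,120,55,76,83 side (92, 'rect', array([673.3, 117.9]), array([62.9, 63. ]), 71.1, 'circ', array([675.3, 119.7]), 34.2, 'z', np.float64(79.6))
674,120,55,76,83 top 0
```

View pics/g6.png

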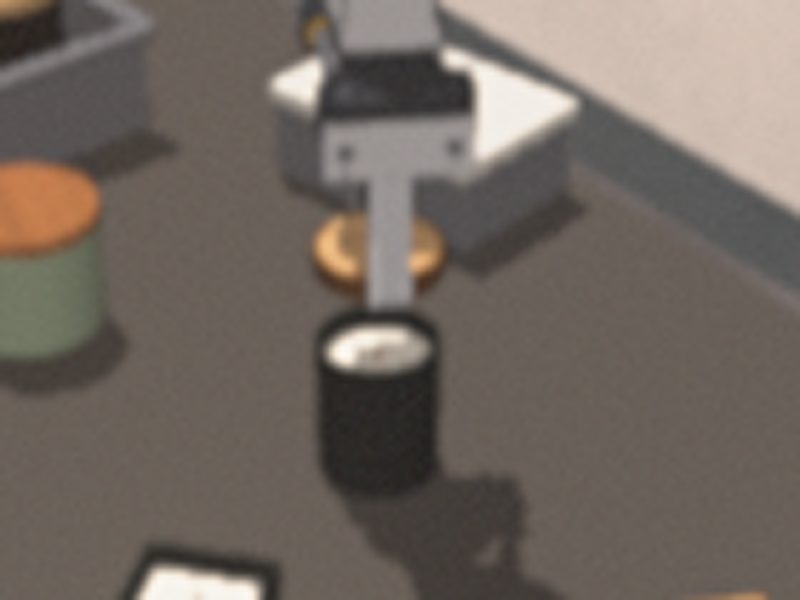

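The round lid is held flat above the round jar (crop (378,400)). I'll lower it.

>>> jog_arm(
  rows=[0, 0.05, -1.2, 0, 0, 0, 1, 0, 0, -1.2, 0, 0, 0, 1, 0, 0, -0.8, 0, 0, 0, 1, 0, 0, 0, 0, 0, 0, 1, 0, 0, 0, 0, 0, 0, 1, 0, 0, 0, 0, 0, 0, 1, 0, 0, 0, 0, 0, 0, 1],
)

```text
clock: 19.32
eef_pos: [673.5, 121.0, 97.2]
eef_rot: [3.141, 0.001, 2.608]
wrist_force: [0.1, -0.5, -0.2]
finger_gap: 65.7
finger_force: 14.0
```

>>> jog_arm(
  rows=[0, -0.05, -0.5, 0, 0, 0, 1, 0, 0, -0.35, 0, 0, 0, 1, 0, 0, 0, 0, 0, 0, 1, 0, 0, 0, 0, 0, 0, 1, 0, 0, 0, 0, 0, 0, 1],
)

```text
clock: 19.73
eef_pos: [673.1, 120.5, 88.0]
eef_rot: [-3.141, -0.0, 2.608]
wrist_force: [0.3, -0.0, 0.6]
finger_gap: 65.7
finger_force: 14.0
```

>>> jog_arm(
  rows=[0, 0, 0, 0, 0, 0, 0.2, 0, 0, 0, 0, 0, 0, 0, 0, 0, 0, 0, 0, 0, 0, 0, 0, 0, 0, 0, 0, 0, 0, 0, 0, 0, 0, 0, 0, 0, 0, 1, 0, 0, 0, 0, 0, 0, 2.5, 0, 0, 0, 0, 0, 0, 2.5, 0, 0, 0, 0, -1.49, -2.905, 0, 0, 0, 0, 0, -1.49, -2.905, 0, 0, 0, 0, 0, -1.49, -2.905, 0, 0, 0, 0, 0, -1.49, -2.905, 0, 0, 0, 0, 0, -1.49, -2.905, 0, 0, 0, 0, 0, -1.49, -2.905, 0, 0, 0, 0, 0],
)

```text
clock: 20.9
eef_pos: [583.0, -55.1, 149.1]
eef_rot: [3.141, 0.001, 2.608]
wrist_force: [0.5, -0.8, 0.2]
finger_gap: 93.9
finger_force: 0.0
```

>>> jog_arm(
  rows=[-1.49, -2.905, 0, 0, 0, 0, 0, -1.49, -2.905, 0, 0, 0, 0, 0, -1.49, -2.905, 0, 0, 0, 0, 0, -1.49, -2.905, 0, 0, 0, 0, 0, -1.49, -2.905, 0, 0, 0, 0, 0, -1.49, -2.905, 0, 0, 0, 0, 0, -1.49, -2.905, 0, 0, 0, 0, 0, 0, 0, -2.5, 0, 0, 0, 0, 0, 0, -3, 0, 0, 0, 0, 0, 0, -2.5, 0, 0, 0, 0, 0, 0, -1.5, 0, 0, 0, 0, 0, 0, 0, 0, 0, 0, 0, 0, 0, 0, 0, 0, 0, 0, 0, 0, 0, 0, 0, 0, 0, 0, 0, 0, 0, 0, 0, 0],
)

```text
clock: 22.15
eef_pos: [480.2, -257.6, 54.8]
eef_rot: [-3.142, 0.002, 2.608]
wrist_force: [-0.3, -0.4, 0.0]
finger_gap: 93.7
finger_force: 0.0
```

```bash
python3 look.py g7 200 400 130 280  674,120,55,88,98
```

```text
[ 480.2 -257.6   54.8] [-3.142e+00  2.000e-03  2.608e+00] 93.71975254104892
674,120,55,88,98 side 0
674,120,55,88,98 top (649, 'rect', array([673.6, 120.2]), array([64.2, 63. ]), 46.7, 'circ', array([674.1, 120.6]), 32.9, 'z', np.float64(94.5))
```

View pics/g7.png

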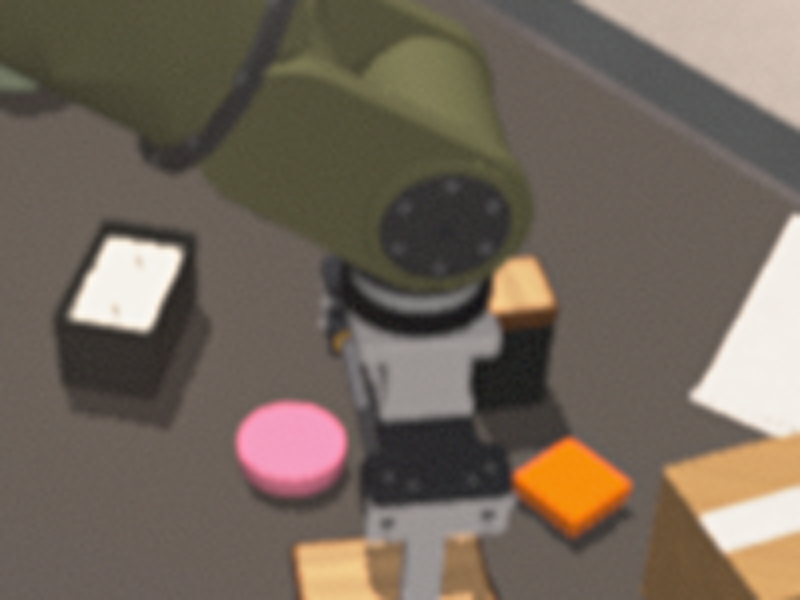

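The round lid is seated: top at 94.5 mm and centred. The fingers straddle the oblong lid, so I'll lower and grip.

>>> jog_arm(
  rows=[0, 0, -1.5, 0, 0, 0, 0, 0, 0, -1.5, 0, 0, 0, 0, 0, 0, -0.7, 0, 0, 0, 0, 0, 0, -0.3, 0, 0, 0, 0, 0, 0, 0, 0, 0, 0, 0, 0, 0, 0, 0, 0, 0, 0, 0, 0, 0, 0, 0, 0, 1, 0, 0, 0, 0, 0, 0, 1, 0, 0, 0, 0, 0, 0, 1, 0, 0, 0, 0, 0, 0, 1, 0, 0, 0, 0, 0, 0, 1, 0, 0, 0, 0, 0, 0, 1, 0, 0, 0, 0, 0, 0, 1, 0, 0, 0, 0, 0, 0, 1, 0, 0, 0, 0, 0, 0, 1],
  newtons=25,
)

```text
clock: 23.5
eef_pos: [479.6, -257.3, 13.4]
eef_rot: [-3.142, 0.0, 2.608]
wrist_force: [-1.5, 0.7, 5.3]
finger_gap: 67.8
finger_force: 25.0
```

>>> jog_arm(
  rows=[0, 0, 0.5, 0, 0, 0, 1, 0, 0, 1, 0, 0, 0, 1, 0, 0, 2, 0, 0, 0, 1, 0, 0, 3, 0, 0, 0, 1, 0, 0, 3, 0, 0, 0, 1, 0, 0, 1.5, 0, 0, 0, 1, 0.045, 2.286, 0, 0, 0, 0.1008, 1, 0.045, 2.286, 0, 0, 0, 0.1008, 1, 0.045, 2.286, 0, 0, 0, 0.1008, 1, 0.045, 2.286, 0, 0, 0, 0.1008, 1, 0.045, 2.286, 0, 0, 0, 0.1008, 1, 0.045, 2.286, 0, 0, 0, 0.1008, 1, 0.045, 2.286, 0, 0, 0, 0.1008, 1, 0.045, 2.286, 0, 0, 0, 0.1008, 1, 0.045, 2.286, 0, 0, 0, 0.1008, 1, 0.045, 2.286, 0, 0, 0, 0.1008, 1, 0.045, 2.286, 0, 0, 0, 0.1008, 1, 0.045, 2.286, 0, 0, 0, 0.1008, 1, 0, 0, 0, 0, 0, 0, 1, 0, 0, 0, 0, 0, 0, 1],
)

```text
clock: 25.17
eef_pos: [484.9, 17.8, 123.7]
eef_rot: [-3.141, 0.0, -2.465]
wrist_force: [-0.5, -0.3, -1.2]
finger_gap: 67.7
finger_force: 25.0
```

>>> jog_arm(
  rows=[0, 0, -1, 0, 0, 0, 1, 0, 0, 0, 0, 0, 0, 1, 0, 0, 0, 0, 0, 0, 1, 0, 0, 0, 0, 0, 0, 1],
)

```text
clock: 25.5
eef_pos: [484.8, 16.5, 113.0]
eef_rot: [3.141, -0.0, -2.467]
wrist_force: [0.4, -0.3, -1.1]
finger_gap: 67.6
finger_force: 25.0
```

```bash
python3 look.py g8 160 320 130 250  485,17,80,56,65
```

```text
[484.8  16.5 113. ] [ 3.141 -0.    -2.467] 67.56329953821876
485,17,80,56,65 side (158, 'rect', array([484.3,  14.7]), array([107.1,  65.7]), 38.0, 'circ', array([483.3,  14.8]), 60.4, 'z', np.float64(60.4))
485,17,80,56,65 top 0
```

View pics/g8.png

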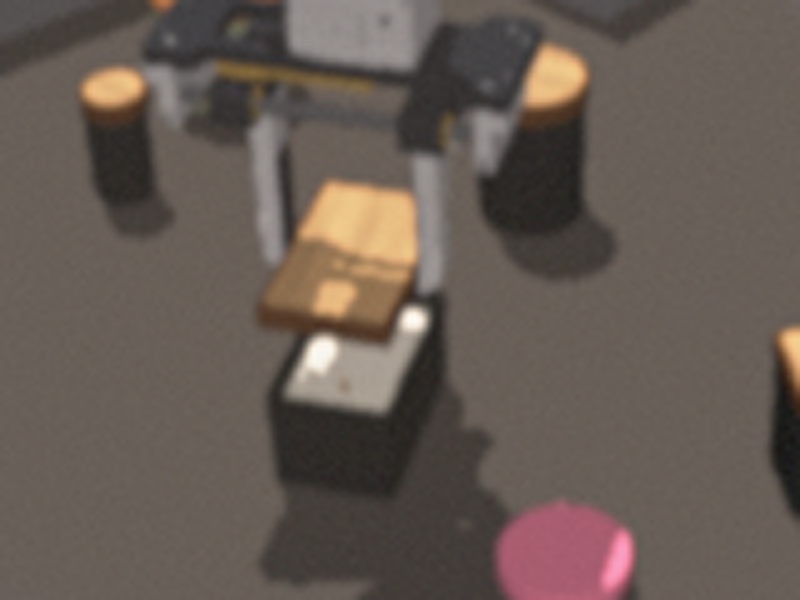

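The oblong lid is held flat, parallel to and above its jar (crop (355,390)). The small and round lids behind it are seated. I'll lower it.

>>> jog_arm(
  rows=[0, 0.05, -1.5, 0, 0, 0, 1, 0, 0, -1.3, 0, 0, 0, 1, 0, 0, -0.7, 0, 0, 0, 1, 0, 0, 0, 0, 0, 0, 1, 0, 0, 0, 0, 0, 0, 1, 0, 0, 0, 0, 0, 0, 1, 0, 0, 0, 0, 0, 0, 1],
)

```text
clock: 26.18
eef_pos: [485.3, 17.6, 78.9]
eef_rot: [-3.141, 0.001, -2.466]
wrist_force: [-0.7, 0.4, -1.2]
finger_gap: 67.7
finger_force: 25.0
```

>>> jog_arm(
  rows=[0, -0.05, -0.6, 0, 0, 0, 1, 0, 0, -0.45, 0, 0, 0, 1, 0, 0, 0, 0, 0, 0, 1, 0, 0, 0, 0, 0, 0, 1, 0, 0, 0, 0, 0, 0, 1],
)

```text
clock: 26.6
eef_pos: [484.7, 17.1, 67.4]
eef_rot: [3.141, -0.0, -2.466]
wrist_force: [0.3, -0.4, -1.1]
finger_gap: 67.9
finger_force: 25.0
```

Releasing, rising and backing off to the right so the cameras can see.

>>> jog_arm(
  rows=[0, 0, 0, 0, 0, 0, 0.2, 0, 0, 0, 0, 0, 0, 0, 0, 0, 0, 0, 0, 0, 0, 0, 0, 0, 0, 0, 0, 0, 0, 0, 0, 0, 0, 0, 0, 0, 0, 1, 0, 0, 0, 0, 0, 0, 3, 0, 0, 0, 0, 0, 0, 3, 0, 0, 0, 0, 0, 0, 3, 0, 0, 0, 0, -0.5, -3, 0, 0, 0, 0, 0, -0.5, -3, 0, 0, 0, 0, 0, -0.5, -3, 0, 0, 0, 0, 0, -0.5, -3, 0, 0, 0, 0, 0, -0.5, -3, 0, 0, 0, 0, 0, -0.5, -3, 0, 0, 0, 0, 0, -0.5, -3, 0, 0, 0, 0, 0, -0.5, -3, 0, 0, 0, 0, 0, -0.5, -3, 0, 0, 0, 0, 0, 0, 0, 0, 0, 0, 0, 0, 0, 0, 0, 0, 0, 0, 0],
)

```text
clock: 28.27
eef_pos: [462.4, -194.1, 163.8]
eef_rot: [-3.094, -0.065, -2.555]
wrist_force: [0.3, 0.7, -0.4]
finger_gap: 94.0
finger_force: 0.0
```

```bash
python3 look.py g9 120 440 80 320  485,17,80,69,80 489,283,40,70,80 674,120,55,88,98 650,-160,55,80,90 601,351,60,70,80 631,-394,72,97,105
```

```text
[ 462.4 -194.1  163.8] [-3.094 -0.065 -2.555] 94.04973880122935
485,17,80,69,80 side (758, 'rect', array([485.2,  14.1]), array([112.2,  69.8]), 38.1, 'circ', array([484.2,  12.2]), 61.2, 'z', np.float64(75.8))
485,17,80,69,80 top (1450, 'rect', array([485.6,  16.4]), array([107.9,  67.9]), 38.7, 'circ', array([486.1,  16. ]), 62.7, 'z', np.float64(74.3))
489,283,40,70,80 side (94, 'rect', array([488.9, 279. ]), array([38.7, 37.2]), 52.5, 'circ', array([489.2, 281. ]), 21.1, 'z', np.float64(75.6))
489,283,40,70,80 top (247, 'rect', array([490.1, 283.8]), array([38.4, 37.3]), 46.5, 'circ', array([490.5, 283.5]), 19.8, 'z', np.float64(74.2))
674,120,55,88,98 side (45, 'rect', array([648.8, 121.5]), array([17. , 46.1]), 6.1, 'circ', array([649.7, 121.6]), 24.3, 'z', np.float64(94.6))
674,120,55,88,98 top (648, 'rect', array([673.6, 120.2]), array([64.6, 63.1]), 2.0, 'circ', array([674.2, 120.7]), 32.9, 'z', np.float64(94.4))
650,-160,55,80,90 side (307, 'rect', array([ 649.2, -161.2]), array([54.3, 51. ]), 62.0, 'circ', array([ 648.2, -163.7]), 34.2, 'z', np.float64(85.8))
650,-160,55,80,90 top (473, 'rect', array([ 650.6, -158.6]), array([49.1, 51.1]), 64.0, 'circ', array([ 650.2, -158.2]), 33.9, 'z', np.float64(84.5))
601,351,60,70,80 side (328, 'rect', array([599.7, 347.7]), array([87.9, 87.7]), 7.9, 'circ', array([604.6, 346.4]), 48.8, 'z', np.float64(77.2))
601,351,60,70,80 top (1181, 'rect', array([601.3, 350.9]), array([86.4, 87.2]), 42.7, 'circ', array([601.5, 351.4]), 44.4, 'z', np.float64(76.1))
631,-394,72,97,105 side (1799, 'rect', array([ 630.5, -396.8]), array([103.3, 101.3]), 73.4, 'circ', array([ 629.6, -397.4]), 68.7, 'z', np.float64(102.1))
631,-394,72,97,105 top (1966, 'rect', array([ 631.5, -394.3]), array([101.7, 101.9]), 73.6, 'circ', array([ 632.5, -394. ]), 69.6, 'z', np.float64(100.5))
```

View pics/g9.png

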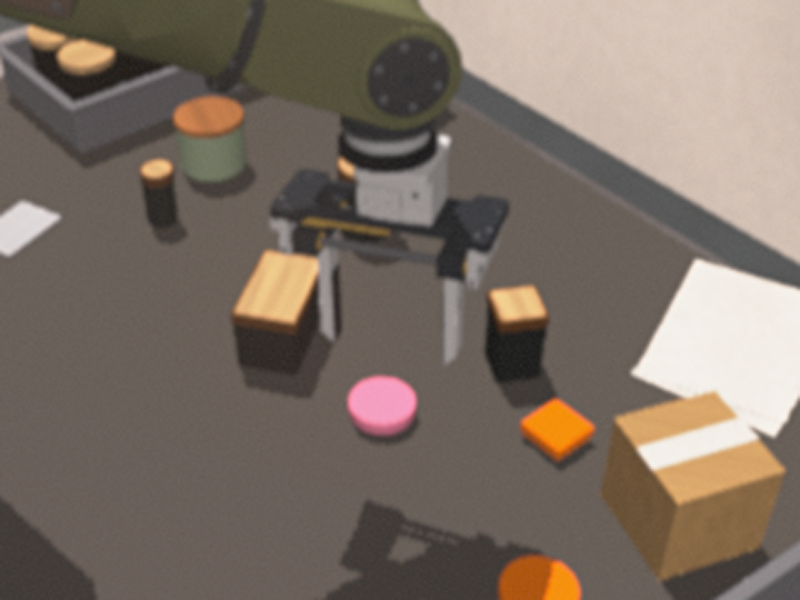

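All four lids are on and level. However, the wrist stopped at joint 6's range, so I'll back away from that.

>>> jog_arm(
  rows=[0, 3, 0, 0, 0, -0.1, 0, 0, 3, 0, 0, 0, -0.1, 0, 0, 3, 0, 0, 0, -0.1, 0, 0, 1, 0, 0, 0, -0.1, 0, 0, 0, 0, 0, 0, -0.1, 0, 0, 0, 0, 0, 0, 0, 0, 0, 0, 0, 0, 0, 0, 0, 0, 0, 0, 0, 0, 0, 0],
)

```text
clock: 29.03
eef_pos: [462.4, -93.9, 163.8]
eef_rot: [-3.094, -0.065, -3.051]
wrist_force: [0.3, -0.1, -0.1]
finger_gap: 93.9
finger_force: 0.0
```

Run:
```python
from cell import manip
s=manip.read_state();print(s["joints"].round(3),s["qd"].round(3),s["eef_pos"].round(1),s["clock"])
print(manip.sign_off())
```

```text
[-0.241  0.206  1.762 -0.07   1.22  -1.878] [-0.006  0.002 -0.     0.001  0.     0.01 ] [462.4 -93.9 163.8] 29.0333
the job is handed in; nothing more can be done
None
```

All four jars are closed with their own lids, seated level and lined up in the final images, and the pot and carton are where they were; I handed the job in at 29 s, though joint 6 was driven to the edge of its range on the final retreat and appeared to stop there.

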